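Fit the cam pad and lock the lamp leg at its mark

ROBOT

A 6-joint arm with a two-finger parallel gripper is mounted at the origin on the work surface. World frame = base frame: x ahead of the robot, y to its left, z up, the work surface at z = 0. Lengths are in m, angles in degrees, forces in N, time in s.
With the tool pointing down it reaches from about 0.35 to 0.775 m from the base axis. Payload 5.5 kg.
Tool frame: the origin (TCP) lies midway between the tips of the shut fingers; the grasp point (between the pads) lies 19 mm behind it; z points along the fingers, y is the direction in which the jaws open and shut (so a half turn about z gives the same grasp; the last joint's range is limited). The gripper opens to 85 mm and grips with 20 to 120 N. Pads are 22 mm wide; open, the fingers measure 114 mm over their backs; the gripper's body (76 mm by 85 mm) begins 54 mm behind the grasp point. The pads swing forward as they close: fully open they stand 13 mm farther back than shut.
Start: joints at [67.689, 17.945, 2.641, 74.691, 0, 82.002], TCP at [0.142, 0.557, 0.231] pointing down, gripper open.
Joint ranges: [-158.12, 158.12], [-49.38, 96.58], [-58.88, 72.47], [-126.05, 133.96], [-84.25, 85.87], [-180, 180]. Speed limits (degrees/s): [147.25, 147.25, 180, 180, 180, 180].

INTERFACE

Orientations are given as a 3x3 rotation matrix whose columns are the frame's x, y, z axes.
In Python, from station import * gives the robot as it stands.
- The arm moves only by the tool send_rows, never from a script. Its argument "rows" is a list of rows, each an object with "rotation": the turn, a rotation vector about the tool's x, y, z in rad, a list of three; "slide": the shift along the tool's x, y, z in m, a list of three; "fingers": the opening, from 0 (shut) to 1 (fully open). In form: [{"rotation": [wx, wy, wz], "slide": [dx, dy, dz], "fingers": fingers}, ...]. A call has 1 to 8 rows; each row shifts and turns the commanded pose from where the row before left it, along the tool's axes as they then stand; what a row does not reach is not made up. A row lasts 1/10 s, in which the tool goes at most 50 mm and 8.59 degrees, less where a joint would pass 70% of its speed; a pose out of reach is approached as far as the arm can. A call is refused whole if a number of a shift passes 0.05 or a number of a turn 0.15, either way. A call with a gripper value outside its range is refused whole. The fingers move at their own pace and stop on an object; "force" is the grip in N (left out, the last holds). Time passes only in rows, so rows that do not move let the fingers close. It gives the time, the measured TCP pose, the force and the opening at its end, in the units of the state.
- read_state(): the state, without advancing time (a new reading comes with each control period).
- capture(name): name is "scene" or "top" or "wrist"; returns a dict with "img" (480x640x3 uint8, blue, green, red), "depth" (480x640 float32, m along the optical axis (not along the pixel's ray), 0 where there is no reading), "fx", "fy", "cx", "cy" (pixels), "origin" and "attitude" of the camera in the world; the wrist camera has in their place "mount" (4x4, takes a point from camera to tool coordinates, whose origin is the TCP and whose axes are the flange's). Camera axes: x right, y up, looking along -z (the intrinsics and any distortion apply to the point x, -y, -z); pixel columns grow to the right and rows downward; lengths in m; the calibration is good to about 2 mm. A picture is of the moment at which its call begins: read the wrist's pose just before it.
- close_job(): hands the job in, once; it reports no verdict.
The state is a dict: "t": time; "q": joint angles; "qd": joint speeds; "effort": joint torques, N m; "eef_pos": TCP position; "ee_rot": TCP orientation; "wrist_force": force on the tool from outside, world axes, zero at the start; "moment": the same for the moment, N m; "grip_width": finger opening in m.
Only numpy, scipy, OpenCV 4.12 (cv2) and the standard library are available. Lean on these libraries where they do the work, as an engineer would, in place of code of your own. Each camera call takes 0.05 s, during which the arm holds its last target.

TASK

Lift the orange cast pad out of its open mould and seat it fully down, rib up, in the pocket on the yellow collar of the lamp-tripod leg, and let go of it. Then take the red cam lever by its upright fin, draw the sprung leg out with the lever still open until the red pointer is on the line of the blue mark, and swing the lever fully closed over the pad while holding the pointer on the mark. Finish still gripping the lever's fin, with the leg held on the mark and the lever closed (the leg springs back if released), and leave the other things where they stand.

Things in the scene. Friction and masses are not known exactly. Their poses are not given: they have to be found in the camera images.
- pad_center (a point): Orange cast pad, loose, about 35 g, 30 mm high: base 30 x 36 mm (x, y), 12 mm thick, with an upright rib to grasp on top, 14 mm thick (x), 32 mm long (y), 18 mm high. This point is its centre, 15 mm above its underside; the rib spans 3 mm below to 15 mm above it. x across the rib, y along it, z up. It may also be seated turned half round.
- mould: Aluminium mould half, fixed, 80 x 86 x 30 mm, origin at the centre of its underside. The open cavity in the middle of its top is 35 x 41 mm (x, y), 12 mm deep, floor 18 mm above the table; the pad lies in it, base flush with the mould's top, rib standing above. Its axes are the pad's at the start.
- stand: Dark steel base plate 100 x 400 x 12 mm, fixed on the table, with a black head block and the inner tube. Origin on its underside, under the lever pivot when the leg is home. Its y is the direction in which the leg draws out; x is across; z up. The plate runs from y = -115 to +285 mm.
- leg: Sliding tripod leg: yellow collar, grey tube 28 mm thick, black rubber foot at its +y end. Slides level along its y only, 0 to 130 mm from home; when home its axes and origin are the stand's. A spring pulls it home with 1.5 to 3 N (plus 0.5 N rubbing): it runs back if released. The cam lever is hinged on it and moves with it: draw and hold the leg by the lever.
- pocket (a point): Centre of the floor of the open pocket on the leg's collar, 46 mm above the table, 60 mm along the leg's +y from the lever pivot. Inside 35 mm (leg x) by 41 mm (leg y), 10 mm deep, walls 6 mm thick: the pad's 36 mm side goes along the leg's y, and its centre stands 15 mm above this point when seated. Axes those of the leg.
- pointer (a point): Tip of the thin red pointer that sticks out from the collar's top towards the mark, 47 mm above the table, abreast of the lever pivot; moves with the leg.
- mark: Blue clip, fixed on the length scale beside the leg, its upright line plate 3 mm thick, 30 mm high; origin at the foot of the line. The leg is at the mark when the pointer is at the same position along the leg's y (the clip's y axis is parallel to it; sideways the two stand 11 mm apart).
- pivot (a point): Point on the lever's upright hinge axis on the leg, 112 mm above the table, level with the fin's centre; moves with the leg. A hand pinching the fin must follow an arc of 115 mm about this axis and turn with the lever. Near open, a pull along the leg tends to turn the lever unless the hand keeps its heading.
- lever_fin (a point): Centre of the upright grip fin at the end of the red cam lever, 115 mm from the hinge axis, 112 mm above the table. Fin 36 mm long along the lever, 14 mm thick, 93 to 130 mm above the table. x points outward along the lever, y across the fin (the way to pinch it). The lever arm (14 mm wide) lies 84 to 93 mm above the table; a seated pad's rib ends at 76 mm.
- lever (a joint): Lever angle in rad: 0 fully open (pointing 1.35 rad from the leg's +y towards the leg's +x), 1.35 fully closed, at a stop (pointing along the leg's +y, over the pad). Counter-clockwise from above closes it, in a level plane; stiff (about 2 N at the fin), it stays where left.
- mug: White enamelled steel mug, 72 mm wide, 75 mm high, origin under its centre. Leave alone.
- bulb: Golf-ball LED bulb standing on its cap, 45 mm wide, 75 mm high, origin under the cap. Leave alone.
- coin_cell_box: Clear box of coin cells, 75 x 55 x 26 mm, origin under its centre. Leave alone.
- doorbell: Grey plastic doorbell unit, 45 x 85 x 24 mm, origin under its centre. Leave alone.
- caddy: White plastic turntable caddy, 180 mm wide, about 126 mm high at its middle post, origin under its centre. Leave alone.
- screwdriver: Screwdriver lying on the table. Leave alone.

How it is judged (in metres and radians):
On the way, in this order (a step that is already met when the one before it is completed fails the run):
1. the pad is held in the gripper, clear above its mould (z of pad_center in the frame of mould above 0.06 m and contact force between the fingers and pad above 0.5 N), for 0.1 s.
2. the pad is seated in the collar's pocket and let go (x of pad_center in the frame of pocket between -0.005 and 0.005 m and y of pad_center in the frame of pocket between -0.005 and 0.005 m and z of pad_center in the frame of pocket between 0.012 and 0.0185 m and angle between pad_center's own z axis and vertical below 0.12 rad and contact force between the fingers and pad below 0.1 N), for 0.2 s.
3. the leg is drawn out to the mark with the lever still open (y of pointer in the frame of mark between -0.006 and 0.006 m and value of joint lever below 0.45 rad), for 0.15 s.
At the end, for the whole second after the job is handed in: Lever within 0.08 rad of closed, pointer within 5 mm of the mark, leg at rest, pad seated in the pocket (5 mm sideways, fully down within 3.5 mm, upright), and the fingers still gripping the lever fin (over 2 N on leg and lever, grasp point within 40 mm of the fin centre) (y of pointer in the frame of mark between -0.005 and 0.005 m and value of joint lever above 1.27 rad and x of pad_center in the frame of pocket between -0.005 and 0.005 m and y of pad_center in the frame of pocket between -0.005 and 0.005 m and z of pad_center in the frame of pocket between 0.012 and 0.0185 m and angle between pad_center's own z axis and vertical below 0.12 rad and contact force between the fingers and leg above 2 N and distance between the grasp point and lever_fin below 0.04 m and linear speed of leg below 0.01 m/s); the arm keeps its last pose, push and grip.
It fails at once if the lever is swung towards closed (beyond 0.55 rad) while the pointer is more than 10 mm off the mark (value of joint lever above 0.55 rad and (y of pointer in the frame of mark above 0.01 m or y of pointer in the frame of mark below -0.01 m)).
It fails at once if one of the other things is moved more than 30 mm (distance of any of mug, bulb, coin_cell_box, doorbell, caddy, screwdriver from where it was at the start of the episode above 0.03 m).
It also fails if it takes over 64 s, if anything falls off the work surface, if the arm or the gripper's body presses on something with over 40 N, if the wrist force passes 120 N, or if a joint passes its speed limit or range.

## Working session

There is one attempt and no reset: what is moved stays moved. The work goes in short steps, Python scripts to look and compute and a tool call to move; the robot and the scene stay as the last step left them, time stands still between calls to the robot, and variables do not carry over. Pictures are saved under pics/ and viewed, and the job is handed in when it is done.

Besides the shell and the picture viewer there is one more tool, called after "Request:" as name([rows], argument=value, ...), one row to a line, values as JSON. send_rows: Moves the arm, as the interface text tells. Its arguments: {"type":"object","properties":{"rows":{"type":"array","items":{"type":"object","properties":{"rotation":{"type":"array","items":{"type":"number"}},"slide":{"type":"array","items":{"type":"number"}},"fingers":{"type":"number"}}}},"force":{"type":"number"}},"required":["rows"]}

```bash
ls; mkdir -p pics; python3 - <<'E'
from station import *
import cv2,numpy as np
s=read_state();print({k:np.round(v,4).tolist() for k,v in s.items()})
for n in("scene","top","wrist"):
    c=capture(n);cv2.imwrite(f"pics/{n}0.png",c["img"]);np.savez(f"{n}0.npz",**c)
    print(n,{k:np.round(v,4).tolist() for k,v in c.items() if k not in("img","depth")})
E
```

```text
pics
{'t': 0.0, 'q': [67.6895, 17.9906, 2.5734, 74.6888, 0.0002, 82.0008], 'qd': [0.0087, -0.031, -0.0836, -0.0051, -0.1655, -0.0188], 'effort': [-0.001, -48.0625, 29.8535, 0.0194, -0.0002, 0.0], 'eef_pos': [0.1419, 0.5567, 0.2304], 'ee_rot': [[-0.969, 0.2472, -0.0007], [0.2472, 0.969, -0.0017], [0.0003, -0.0018, -1.0]], 'wrist_force': [-0.1184, 0.4859, 0.4981], 'moment': [0.028, 0.0513, -0.0093], 'grip_width': 0.0849}
scene {'fx': 579.7819, 'fy': 579.7819, 'cx': 333.9554, 'cy': 236.488, 'origin': [1.0083, 0.8304, 1.1426], 'attitude': [[-0.8641, -0.3683, 0.343], [0.5029, -0.6574, 0.5611], [0.0189, 0.6574, 0.7533]]}
top {'fx': 444.9864, 'fy': 444.9864, 'cx': 320.1825, 'cy': 230.9645, 'origin': [0.3784, 0.063, 1.082], 'attitude': [[-0.0205, 0.9854, -0.1687], [-0.9997, -0.0228, -0.0116], [-0.0153, 0.1684, 0.9856]]}
wrist {'fx': 336.5372, 'fy': 336.5372, 'cx': 318.0697, 'cy': 240.5807, 'mount': [[-0.0, 0.9639, 0.2662, 0.0677], [1.0, -0.0, 0.0003, 0.0005], [0.0003, 0.2662, -0.9639, -0.1423], [0.0, 0.0, 0.0, 1.0]]}
```

View pics/scene0.png

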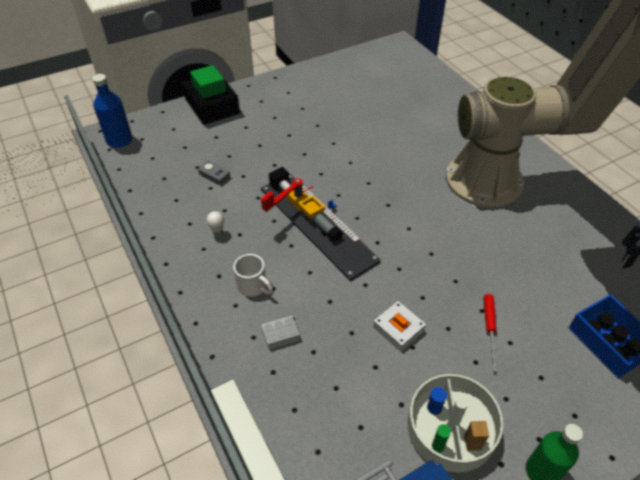

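View pics/top0.png

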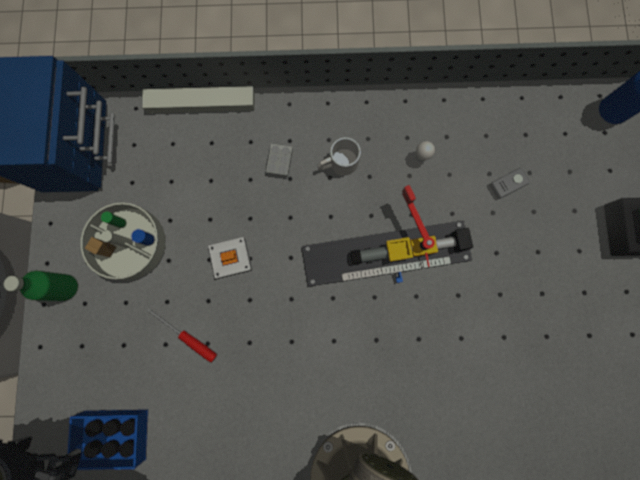

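View pics/wrist0.png

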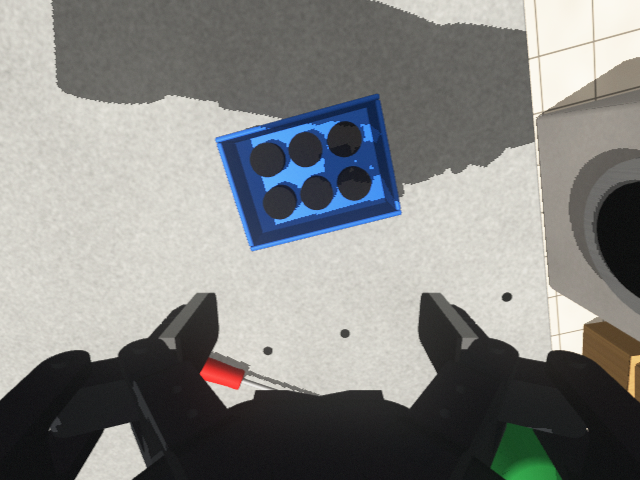

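The scene view shows the mould with the pad at about (400,322), the leg's yellow collar at (308,205) and the red lever at (280,193). In the top view the mould is at (230,257), the collar at (405,248), the lever hub at (428,243), the fin at (409,195) and the blue mark at (398,278).

```bash
cat > h.py <<'E'
import numpy as np,cv2
def load(n): return dict(np.load(n,allow_pickle=True))
def campose(c,s=None):
    if "mount" in c:
        M=c["mount"];R=np.array(s["ee_rot"]);p=np.array(s["eef_pos"])
        return R@M[:3,:3],R@M[:3,3]+p
    return np.array(c["attitude"]),np.array(c["origin"])
def ray(c,u,v,s=None):
    R,o=campose(c,s); d=R@np.array([(u-c["cx"])/c["fx"],-(v-c["cy"])/c["fy"],-1.]);return o,d
def plane(c,u,v,z,s=None):
    o,d=ray(c,u,v,s);return o+d*(z-o[2])/d[2]
def dep(c,u,v,s=None):
    o,d=ray(c,u,v,s);return o+d*float(c["depth"][int(round(v)),int(round(u))])
def cross(r1,r2):
    (a,d),(b,e)=r1,r2
    A=np.stack([d,-e],1);t=np.linalg.lstsq(A,b-a,rcond=None)[0]
    p,q=a+d*t[0],b+e*t[1];return (p+q)/2,np.linalg.norm(p-q)
def cloud(c,mask,s=None):
    R,o=campose(c,s);v,u=np.nonzero(mask&(c["depth"]>0));z=c["depth"][v,u].astype(float)
    P=np.stack([(u-c["cx"])/c["fx"]*z,-(v-c["cy"])/c["fy"]*z,-z],1)
    return P@R.T+o,u,v
def masks(img):
    H=cv2.cvtColor(img,cv2.COLOR_BGR2HSV);h,s,v=[H[...,i].astype(int) for i in range(3)]
    return dict(orange=(h>=6)&(h<=15)&(s>150)&(v>90),yellow=(h>=18)&(h<=32)&(s>140)&(v>70),
      red=((h<=4)|(h>=175))&(s>150)&(v>70),blue=(h>=105)&(h<=125)&(s>130)&(v>50))
E
python3 - <<'E'
from h import *
for n in("top","scene"):
    c=load(n+"0.npz");m=masks(c["img"])
    for k in m:
        N,L,st,ce=cv2.connectedComponentsWithStats(m[k].astype(np.uint8))
        for i in range(1,N):
            if 8<st[i,4]<1500:
                P,_,_=cloud(c,L==i)
                if len(P): print(n,k,st[i].tolist(),ce[i].round(1),"med",np.median(P,0).round(3),"ztop",np.percentile(P[:,2],95).round(3))
E
python3 -c "
import cv2
a=cv2.imread('pics/top0.png')
cv2.imwrite('pics/topz.png',cv2.resize(a[170:300,195:485],None,fx=2.75,fy=2.75,interpolation=cv2.INTER_CUBIC))"
```

```text
top orange [427, 236, 8, 13, 20] [431.4 242.4] med [ 0.516 -0.174  0.094] ztop 0.098
top orange [221, 250, 16, 15, 168] [228.5 257. ] med [0.499 0.293 0.04 ] ztop 0.051
top yellow [386, 236, 52, 26, 775] [407.  248.3] med [ 0.509 -0.122  0.048] ztop 0.058
top red [405, 186, 10, 15, 84] [409.5 193. ] med [ 0.621 -0.124  0.131] ztop 0.134
top red [408, 202, 26, 47, 284] [420.  225.6] med [ 0.553 -0.151  0.094] ztop 0.097
top red [425, 254, 3, 6, 11] [426.4 256.4] med [ 0.49  -0.172  0.05 ] ztop 0.051
top red [179, 331, 37, 31, 413] [197.3 346. ] med [0.295 0.365 0.024] ztop 0.028
top blue [48, 61, 16, 104, 701] [ 55.7 112.5] med [0.794 0.626 0.208] ztop 0.21
top blue [635, 72, 5, 10, 32] [637.3  76.8] med [ 0.874 -0.647  0.143] ztop 0.146
top blue [78, 82, 2, 6, 10] [78.4 84.3] med [0.893 0.621 0.143] ztop 0.144
top blue [93, 91, 2, 5, 9] [93.4 93.2] med [0.902 0.62  0.08 ] ztop 0.082
top blue [77, 96, 2, 6, 11] [77.5 98.3] med [0.859 0.621 0.143] ztop 0.145
top blue [76, 108, 2, 7, 13] [ 76.5 111.2] med [0.827 0.62  0.142] ztop 0.149
top blue [75, 122, 2, 7, 12] [ 75.6 124.6] med [0.7
[... 647 characters left out ...]
1 0.038] ztop 0.049
scene yellow [287, 191, 37, 27, 517] [306.  203.6] med [ 0.517 -0.122  0.046] ztop 0.056
scene yellow [472, 422, 15, 16, 109] [480.  428.6] med [0.528 0.594 0.086] ztop 0.09
scene red [261, 179, 42, 32, 356] [278.5 194.6] med [ 0.589 -0.134  0.093] ztop 0.128
scene red [484, 294, 12, 39, 371] [489.5 312.3] med [0.301 0.373 0.022] ztop 0.026
scene blue [94, 85, 36, 63, 1292] [110.5 117.6] med [ 0.866 -0.648  0.107] ztop 0.173
scene blue [329, 201, 7, 8, 38] [331.5 204.5] med [ 0.447 -0.107  0.018] ztop 0.037
scene blue [428, 387, 19, 27, 358] [436.7 399.4] med [0.557 0.5   0.074] ztop 0.079
scene blue [401, 461, 50, 19, 558] [428.5 472.6] med [0.701 0.637 0.217] ztop 0.221
```

View pics/topz.png

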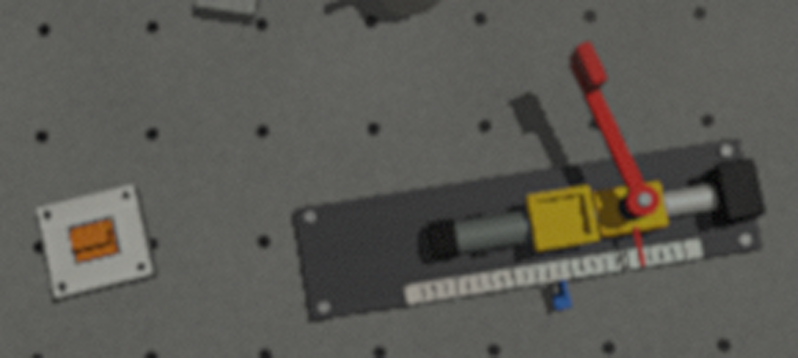

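```bash
cat > plan.py <<'E'
from station import *
from h import *
from scipy.spatial.transform import Rotation as Ro
def down(phi):
    a=np.radians(phi);y=np.array([np.cos(a),np.sin(a),0]);z=np.array([0,0,-1.]);return np.stack([np.cross(y,z),y,z],1)
def plan(p1,phi,n=None,start=None,vmax=.042,wmax=.14):
    s=read_state();p,R=(np.array(s["eef_pos"]),np.array(s["ee_rot"])) if start is None else start
    p=p.copy()
    p1=np.array(p1);R1=down(phi);w=Ro.from_matrix(R.T@R1).as_rotvec();d=p1-p
    if n is None:n=int(max(np.ceil(np.linalg.norm(d)/vmax),np.ceil(np.linalg.norm(w)/wmax),1))
    for i in range(n):
        tp=p+(p1-p)/(n-i);wr=np.round(Ro.from_matrix(R.T@R1).as_rotvec()/(n-i),3)
        sl=np.round(R.T@(tp-p),4);print(i+1,"rot",wr.tolist(),"slide",sl.tolist())
        p=p+R@sl;R=R@Ro.from_rotvec(wr).as_matrix()
    print("end",p.round(4),"phi",np.degrees(np.arctan2(R[1,1],R[0,1])).round(2));return p,R
E
python3 -c "
from plan import *
plan([.495,.293,.23],165,n=12)"
```

```text
1 rot [-0.0, -0.0, -0.13] slide [-0.0339, -0.014, 0.0001]
2 rot [-0.0, -0.0, -0.13] slide [-0.0318, -0.0183, 0.0001]
3 rot [-0.0, -0.0, -0.13] slide [-0.0292, -0.0223, 0.0001]
4 rot [-0.0, -0.0, -0.13] slide [-0.0261, -0.0259, 0.0001]
5 rot [-0.0, -0.0, -0.13] slide [-0.0225, -0.029, 0.0]
6 rot [-0.0, -0.0, -0.13] slide [-0.0185, -0.0317, 0.0001]
7 rot [-0.0, -0.0, -0.13] slide [-0.0143, -0.0338, 0.0]
8 rot [-0.0, -0.0, -0.13] slide [-0.0097, -0.0354, 0.0001]
9 rot [-0.0, -0.0, -0.13] slide [-0.0051, -0.0364, 0.0]
10 rot [-0.0, -0.0, -0.13] slide [-0.0003, -0.0367, 0.0001]
11 rot [-0.0, -0.001, -0.129] slide [0.0045, -0.0365, 0.0]
12 rot [-0.0, -0.0, -0.13] slide [0.0091, -0.0356, 0.0001]
end [0.495 0.293 0.23 ] phi 165.01
```

Request:
send_rows([
  {"rotation":[0,0,-0.13],"slide":[-0.034,-0.014,0],"fingers":1},
  {"rotation":[0,0,-0.13],"slide":[-0.032,-0.018,0],"fingers":1},
  {"rotation":[0,0,-0.13],"slide":[-0.029,-0.022,0],"fingers":1},
  {"rotation":[0,0,-0.13],"slide":[-0.026,-0.026,0],"fingers":1},
  {"rotation":[0,0,-0.13],"slide":[-0.0225,-0.029,0],"fingers":1},
  {"rotation":[0,0,-0.13],"slide":[-0.0185,-0.032,0],"fingers":1},
  {"rotation":[0,0,-0.13],"slide":[-0.014,-0.034,0],"fingers":1},
  {"rotation":[0,0,-0.13],"slide":[-0.01,-0.035,0],"fingers":1},
])

```text
t: 0.95
eef_pos: [0.3783, 0.3805, 0.2311]
ee_rot: [[-0.7, -0.714, -0.0], [-0.714, 0.7, -0.0], [0.0, 0.0, -1.0]]
wrist_force: [0.6, 0.2, 0.2]
grip_width: 0.0851
```

Request:
send_rows([
  {"rotation":[0,0,-0.13],"slide":[-0.005,-0.036,0],"fingers":1},
  {"rotation":[0,0,-0.13],"slide":[0,-0.037,0],"fingers":1},
  {"rotation":[0,0,-0.13],"slide":[0.0045,-0.0365,0],"fingers":1},
  {"rotation":[0,0,-0.13],"slide":[0.009,-0.0355,0],"fingers":1},
  {"rotation":[0,0,0],"slide":[0,0,0],"fingers":1},
  {"rotation":[0,0,0],"slide":[0,0,0],"fingers":1},
])

```text
t: 1.55
eef_pos: [0.4949, 0.293, 0.2307]
ee_rot: [[-0.261, -0.965, -0.001], [-0.965, 0.261, -0.0], [0.0, 0.001, -1.0]]
wrist_force: [-1.3, 0.3, -0.2]
grip_width: 0.0858
```

```bash
cat > shot.py <<'E'
import sys
from plan import *
def shot(name):
    s=read_state();c=capture("wrist");cv2.imwrite(f"pics/{name}.png",c["img"]);np.savez(name+".npz",s_eef=s["eef_pos"],s_rot=s["ee_rot"],**c)
    print("t",s["t"],"p",np.round(s["eef_pos"],4),"phi",np.degrees(np.arctan2(s["ee_rot"][1][1],s["ee_rot"][0][1])).round(2),"q",np.round(s["q"],1),"F",np.round(s["wrist_force"],1),"w",s["grip_width"])
def get(name):
    c=load(name+".npz");return c,dict(eef_pos=c["s_eef"],ee_rot=c["s_rot"])
if __name__=="__main__": shot(sys.argv[1])
E
python3 shot.py w1
```

```text
t 1.55 p [0.4949 0.293  0.2307] phi 164.88 q [ 22.6  18.    2.7  74.7   0.  -52.3] F [-1.3  0.3 -0.2] w 0.08579051229731416
```

View pics/w1.png

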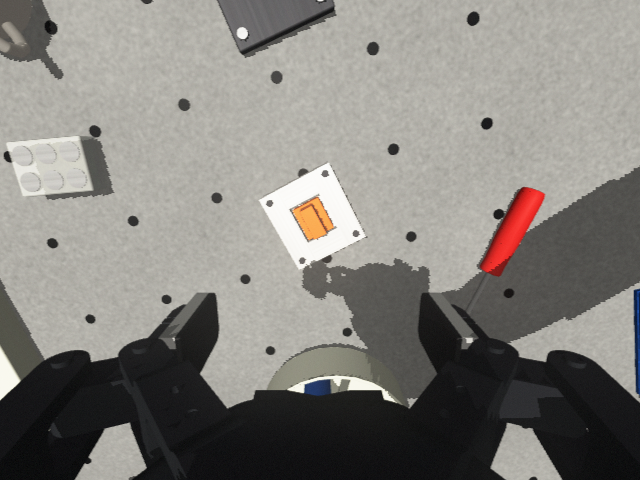

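The wrist view shows the mould at (313,216) with the pad's rib at about (313,215). Its long side is turned about 25 to 30° from image vertical.

```bash
cat > padm.py <<'E'
import sys
from shot import *
def meas(n):
    c,s=get(n);m=masks(c["img"])["orange"]
    N,L,st,ce=cv2.connectedComponentsWithStats(m.astype(np.uint8));i=1+np.argmax(st[1:,4])
    P,u,v=cloud(c,L==i,s);print("z pct",np.percentile(P[:,2],[5,25,50,75,95]).round(4))
    zt=np.percentile(P[:,2],97);T=P[P[:,2]>zt-.005]
    r=cv2.minAreaRect((T[:,:2]*1e3).astype(np.float32));print("rib rect(mm)",r,"ztop",np.median(T[:,2]).round(4),len(T))
    print(cv2.boxPoints(r).round(1).tolist())
    # mould by white cloud
    H=cv2.cvtColor(c["img"],cv2.COLOR_BGR2HSV);w=(H[...,2]>215)&(H[...,1]<40)
    P,u,v=cloud(c,w,s);cen=T[:,:2].mean(0);k=(abs(P[:,2]-.03)<.006)&(np.linalg.norm(P[:,:2]-cen,axis=1)<.075);M=P[k]
    r=cv2.minAreaRect((M[:,:2]*1e3).astype(np.float32));print("mould",r,"z",np.median(M[:,2]).round(4))
meas(sys.argv[1])
E
python3 padm.py w1
```

```text
z pct [0.0273 0.0294 0.0308 0.0466 0.0481]
rib rect(mm) ((500.4323425292969, 295.7023620605469), (13.768240928649902, 31.569862365722656), 12.576009750366211) ztop 0.0474 72
[[490.29998779296875, 309.6000061035156], [497.20001220703125, 278.79998779296875], [510.6000061035156, 281.79998779296875], [503.70001220703125, 312.6000061035156]]
mould ((500.52716064453125, 295.2567443847656), (79.76683807373047, 86.4287338256836), 12.451034545898438) z 0.0297
```

```bash
python3 -c "
from plan import *
plan([.5005,.2955,.13],192.5,n=4)"
```

```text
1 rot [0.0, -0.0, -0.12] slide [-0.0009, -0.0014, 0.0252]
2 rot [0.0, -0.0, -0.12] slide [-0.0007, -0.0015, 0.0252]
3 rot [0.001, 0.0, -0.12] slide [-0.0005, -0.0016, 0.0252]
4 rot [0.0, 0.0, -0.121] slide [-0.0003, -0.0016, 0.0253]
end [0.5005 0.2955 0.13  ] phi -167.47
```

Request:
send_rows([
  {"rotation":[0,0,-0.12],"slide":[-0.001,-0.0015,0.025],"fingers":0.6},
  {"rotation":[0,0,-0.12],"slide":[-0.0005,-0.0015,0.025],"fingers":0.6},
  {"rotation":[0,0,-0.12],"slide":[-0.0005,-0.0015,0.025],"fingers":0.6},
  {"rotation":[0,0,-0.12],"slide":[-0.0005,-0.0015,0.0255],"fingers":0.6},
  {"rotation":[0,0,0],"slide":[0,0,0],"fingers":0.6},
])

```text
t: 2.1
eef_pos: [0.4973, 0.2957, 0.1274]
ee_rot: [[0.219, -0.976, -0.007], [-0.976, -0.219, -0.002], [0.001, 0.007, -1.0]]
wrist_force: [-0.8, 0.1, -0.4]
grip_width: 0.0513
```

```bash
python3 shot.py w2; python3 padm.py w2; python3 -c "
from plan import *
plan([.5004,.2955,.0345],192.5,n=4)"
```

```text
t 2.1 p [0.4973 0.2957 0.1274] phi -167.34 q [ 22.8  21.5  -7.1  61.8   0.  -79.9] F [-0.8  0.1 -0.4] w 0.05134115492670981
z pct [0.0288 0.03   0.0413 0.0476 0.0485]
rib rect(mm) ((500.5972900390625, 295.10015869140625), (13.30129337310791, 30.955684661865234), 11.97793960571289) ztop 0.0476 301
[[490.8999938964844, 308.8999938964844], [497.29998779296875, 278.6000061035156], [510.29998779296875, 281.29998779296875], [503.8999938964844, 311.6000061035156]]
mould ((500.35760498046875, 295.0099792480469), (80.30614471435547, 86.01432037353516), 12.645030975341797) z 0.0297
1 rot [0.001, -0.0, 0.0] slide [0.0002, -0.0005, 0.0237]
2 rot [0.001, -0.0, 0.0] slide [0.0002, -0.0005, 0.0238]
3 rot [0.001, -0.0, 0.0] slide [0.0002, -0.0005, 0.0237]
4 rot [0.001, -0.0, 0.0] slide [0.0003, -0.0005, 0.0238]
end [0.5004 0.2955 0.0345] phi -167.5
```

View pics/w2.png

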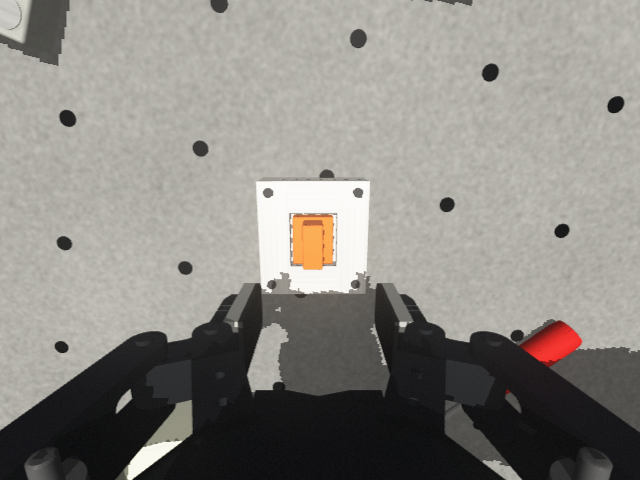

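The wrist view shows the rib upright in the image at (313,245), aligned with the jaws. The arm may still be settling, so I let it settle and then read again.

Request:
send_rows([
  {"rotation":[0,0,0],"slide":[0,0,0.03],"fingers":0.6},
  {"rotation":[0,0,0],"slide":[0,0,0.03],"fingers":0.6},
  {"rotation":[0,0,0],"slide":[0,0,0.005],"fingers":0.6},
  {"rotation":[0,0,0],"slide":[0,0,0],"fingers":0.6},
  {"rotation":[0,0,0],"slide":[0,0,0],"fingers":0.6},
])

```text
t: 2.65
eef_pos: [0.5021, 0.2964, 0.068]
ee_rot: [[0.217, -0.976, 0.003], [-0.976, -0.217, 0.001], [-0.001, -0.003, -1.0]]
wrist_force: [1.0, -0.2, -0.5]
grip_width: 0.0514
```

```bash
python3 -c "
from plan import *
print(read_state())
plan([.5004,.2953,.0345],192.4,n=2)"
```

```text
{'t': 2.65, 'q': array([ 2.26660023e+01,  2.42669879e+01, -1.19692513e+01,  5.35924937e+01,
        5.16024455e-03, -7.98717770e+01]), 'qd': array([-0.2341804 , -0.37088663,  0.37611497, -0.37998976,  0.02575006,
       -0.33094038]), 'effort': array([ 6.59025111e-02, -4.97718787e+01,  2.57493317e+01,  5.80660533e-02,
        2.49089666e-03,  1.39324850e-02]), 'eef_pos': array([0.50213092, 0.296421  , 0.06797166]), 'ee_rot': array([[ 2.17084279e-01, -9.76149065e-01,  2.72360203e-03],
       [-9.76152672e-01, -2.17081635e-01,  1.23501029e-03],
       [-6.14310158e-04, -2.92675272e-03, -9.99995528e-01]]), 'wrist_force': array([ 0.955887  , -0.1520134 , -0.48701568]), 'moment': array([-0.02111334, -0.01005144,  0.03809385]), 'grip_width': 0.05140581201577895}
1 rot [-0.001, 0.0, 0.001] slide [0.0004, 0.001, 0.0167]
2 rot [-0.002, 0.001, 0.001] slide [0.0003, 0.001, 0.0168]
end [0.5004 0.2953 0.0345] phi -167.58
```

Request:
send_rows([
  {"rotation":[0,0,0],"slide":[0.0005,0.001,0.015],"fingers":0.6},
  {"rotation":[0,0,0],"slide":[0,0.0005,0.013],"fingers":0.6},
  {"rotation":[0,0,0],"slide":[0,0,0],"fingers":0.6},
  {"rotation":[0,0,0],"slide":[0,0,0],"fingers":0.6},
  {"rotation":[0,0,0],"slide":[0,0,0],"fingers":0.6},
])

```text
t: 3.15
eef_pos: [0.5002, 0.2951, 0.0386]
ee_rot: [[0.218, -0.976, 0.001], [-0.976, -0.218, 0.001], [-0.0, -0.001, -1.0]]
wrist_force: [-0.2, 0.6, 0.2]
grip_width: 0.0514
```

```bash
python3 -c "
from plan import *
plan([.5004,.2953,.0345],192.4,n=1)"
```

```text
1 rot [-0.001, 0.0, 0.003] slide [-0.0002, -0.0002, 0.0041]
end [0.5004 0.2953 0.0345] phi -167.61
```

Request:
send_rows([
  {"rotation":[0,0,0],"slide":[0,0,0.004],"fingers":0.6},
  {"rotation":[0,0,0],"slide":[0,0,0],"fingers":0.6},
  {"rotation":[0,0,0],"slide":[0,0,0],"fingers":0},
  {"rotation":[0,0,0],"slide":[0,0,0],"fingers":0},
  {"rotation":[0,0,0],"slide":[0,0,0],"fingers":0},
  {"rotation":[0,0,0],"slide":[0,0,0],"fingers":0},
], force=30)

```text
t: 3.75
eef_pos: [0.4999, 0.2949, 0.034]
ee_rot: [[0.218, -0.976, 0.0], [-0.976, -0.218, 0.0], [-0.0, -0.001, -1.0]]
wrist_force: [0.1, 0.3, 0.7]
grip_width: 0.0131
```

Request:
send_rows([
  {"rotation":[0,0,0],"slide":[0,0,-0.01],"fingers":0},
  {"rotation":[0,0,0],"slide":[0,0,-0.02],"fingers":0},
  {"rotation":[0,0,0],"slide":[0,0,-0.035],"fingers":0},
  {"rotation":[0,0,0],"slide":[0,0,-0.035],"fingers":0},
  {"rotation":[0,0,0],"slide":[0,0,-0.035],"fingers":0},
  {"rotation":[0,0,0],"slide":[0,0,-0.015],"fingers":0},
  {"rotation":[0,0,0],"slide":[0,0,0],"fingers":0},
  {"rotation":[0,0,0],"slide":[0,0,0],"fingers":0},
])

```text
t: 4.55
eef_pos: [0.4995, 0.2948, 0.1838]
ee_rot: [[0.218, -0.976, 0.0], [-0.976, -0.218, 0.0], [-0.0, -0.0, -1.0]]
wrist_force: [0.8, -1.3, -1.1]
grip_width: 0.0131
```

```bash
python3 shot.py w3; python3 -c "
from shot import *
c,s=get('w3');m=masks(c['img'])['orange'];P,u,v=cloud(c,m,s);R=s['ee_rot'];Q=(P-s['eef_pos'])@R
print(len(P),'tool coords pct',np.percentile(Q,[2,50,98],axis=0).round(4).tolist())"
```

```text
t 4.55 p [0.4995 0.2948 0.1838] phi -167.43 q [ 22.6  19.5  -1.9  68.6   0.  -80. ] F [ 0.8 -1.3 -1.1] w 0.013148201136528927
2752 tool coords pct [[-0.0157, -0.0133, -0.0149], [0.0073, 0.0001, -0.013], [0.0173, 0.0136, 0.0125]]
```

View pics/w3.png

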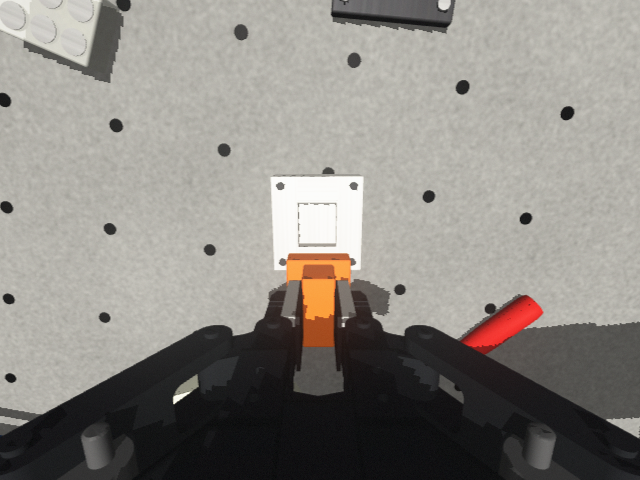

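The pad is held between the pads at about (318,300) with no tilt, and the mould cavity is empty. Next I go to look at the collar.

```bash
python3 -c "
from shot import *
c,s=get('w3');m=masks(c['img'])['orange'];P,u,v=cloud(c,m,s);R=s['ee_rot'];Q=(P-s['eef_pos'])@R
T=Q[(Q[:,2]<-.011)&(Q[:,2]>-.017)];print('top',len(T),np.percentile(T,[1,50,99],axis=0).round(4).tolist())
T=Q[(Q[:,2]<.008)&(Q[:,2]>.001)];print('base',len(T),np.percentile(T,[1,50,99],axis=0).round(4).tolist())
plan([.508,-.06,.205],187.4)"
```

```text
top 1639 [[-0.0163, -0.0064, -0.0152], [-0.0038, 0.0001, -0.0136], [0.0152, 0.0069, -0.0117]]
base 552 [[0.0069, -0.0144, 0.0015], [0.0152, 0.0001, 0.0046], [0.0174, 0.0146, 0.0078]]
1 rot [0.0, -0.0, 0.01] slide [0.0387, 0.0076, -0.0024]
2 rot [0.0, -0.0, 0.01] slide [0.0387, 0.0072, -0.0024]
3 rot [0.0, -0.0, 0.01] slide [0.0388, 0.0068, -0.0025]
4 rot [0.0, -0.0, 0.01] slide [0.0389, 0.0064, -0.0024]
5 rot [0.0, -0.0, 0.01] slide [0.0389, 0.0061, -0.0025]
6 rot [0.0, -0.0, 0.01] slide [0.039, 0.0057, -0.0024]
7 rot [0.001, -0.0, 0.01] slide [0.0391, 0.0053, -0.0025]
8 rot [0.0, -0.0, 0.01] slide [0.0391, 0.0049, -0.0024]
9 rot [0.001, -0.0, 0.01] slide [0.0391, 0.0044, -0.0025]
end [ 0.508 -0.06   0.205] phi -172.59
```

Request:
send_rows([
  {"rotation":[0,0,0.01],"slide":[0.02,0.004,-0.002],"fingers":0},
  {"rotation":[0,0,0.01],"slide":[0.039,0.007,-0.003],"fingers":0},
  {"rotation":[0,0,0.01],"slide":[0.039,0.007,-0.003],"fingers":0},
  {"rotation":[0,0,0.01],"slide":[0.039,0.0065,-0.003],"fingers":0},
  {"rotation":[0,0,0.01],"slide":[0.039,0.006,-0.003],"fingers":0},
  {"rotation":[0,0,0.01],"slide":[0.039,0.006,-0.003],"fingers":0},
  {"rotation":[0,0,0.01],"slide":[0.039,0.005,-0.003],"fingers":0},
  {"rotation":[0,0,0.01],"slide":[0.039,0.005,-0.002],"fingers":0},
])

```text
t: 5.4
eef_pos: [0.5058, -0.0032, 0.2042]
ee_rot: [[0.139, -0.99, -0.003], [-0.99, -0.139, 0.001], [-0.001, 0.003, -1.0]]
wrist_force: [0.7, 1.1, -0.5]
grip_width: 0.0136
```

Request:
send_rows([
  {"rotation":[0,0,0.01],"slide":[0.039,0.0045,0],"fingers":0},
  {"rotation":[0,0,0],"slide":[0.02,0.003,0],"fingers":0},
  {"rotation":[0,0,0],"slide":[0,0,0],"fingers":0},
  {"rotation":[0,0,0],"slide":[0,0,0],"fingers":0},
  {"rotation":[0,0,0],"slide":[0,0,0],"fingers":0},
])

```text
t: 5.9
eef_pos: [0.507, -0.0603, 0.2049]
ee_rot: [[0.13, -0.992, -0.002], [-0.992, -0.13, 0.001], [-0.001, 0.002, -1.0]]
wrist_force: [0.1, 0.1, -0.5]
grip_width: 0.0126
```

```bash
python3 shot.py w4
```

```text
t 5.9 p [ 0.507  -0.0603  0.2049] phi -172.53 q [ -15.8   11.5   -9.7   69.     0.  -113.3] F [ 0.1  0.1 -0.5] w 0.01255596858151549
```

View pics/w4.png

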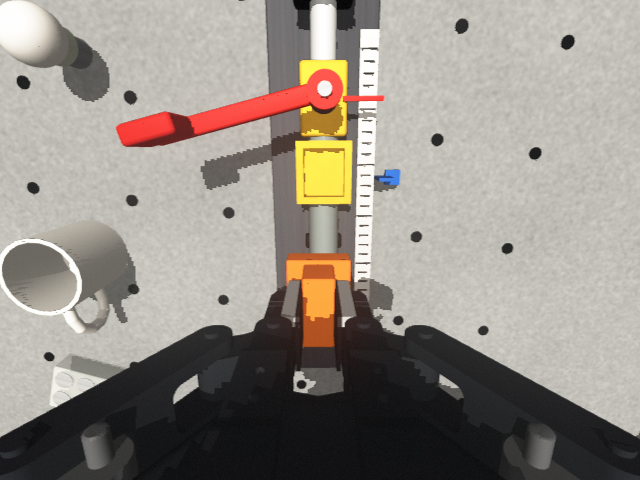

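The wrist view shows the pocket at (325,172), the hub at (324,88), the pointer tip at (383,98), the blue clip at (388,178), and the fin at about (148,130). The leg runs almost vertically in the image.

```bash
cat > legm.py <<'E'
import sys
from shot import *
def ang(r):
    b=cv2.boxPoints(r);e=[b[1]-b[0],b[2]-b[1]];e=max(e,key=np.linalg.norm);a=np.degrees(np.arctan2(e[1],e[0]))%180;return a
def meas(n):
    c,s=get(n);M=masks(c["img"]);out={}
    P,u,v=cloud(c,M["yellow"],s);k=(P[:,2]>.0525)&(P[:,2]<.060);Y=P[k]
    # biggest cluster of rim in image
    im=np.zeros((480,640),np.uint8);im[v[k],u[k]]=1;N,L,st,ce=cv2.connectedComponentsWithStats(im,connectivity=8);i=1+np.argmax(st[1:,4])
    Y=P[k][L[v[k],u[k]]==i];r=cv2.minAreaRect((Y[:,:2]*1e3).astype(np.float32));print("rim",np.round(r[0],1),np.round(r[1],1),"long ang",ang(r).round(2),"z",np.median(Y[:,2]).round(4),len(Y))
    P,u,v=cloud(c,M["red"],s)
    F=P[P[:,2]>.12]
    if len(F)>10: r=cv2.minAreaRect((F[:,:2]*1e3).astype(np.float32));print("fin top",np.round(r[0],1),np.round(r[1],1),"ang",ang(r).round(2),"z",np.median(F[:,2]).round(4),len(F))
    k=(P[:,2]>.04)&(P[:,2]<.055)
    if k.any():
        Q=P[k];print("pointer n",len(Q),"min-x end",Q[Q[:,0]<Q[:,0].min()+.004].mean(0).round(4),"z",np.median(Q[:,2]).round(4), "px",u[k].min(),u[k].max(),v[k].min(),v[k].max())
    k=P[:,2]>.08;A=P[k&(P[:,2]<.105)];
    if len(A): r=cv2.minAreaRect((A[:,:2]*1e3).astype(np.float32));print("arm",np.round(r[0],1),np.round(r[1],1),ang(r).round(2))
    P,u,v=cloud(c,M["blue"],s);k=np.linalg.norm(P[:,:2]-[.443,-.108],axis=1)<.05;P=P[k];u=u[k];v=v[k]
    if len(P):
        print("blue n",len(P),"z pct",np.percentile(P[:,2],[5,50,95]).round(4));T=P[P[:,2]>np.percentile(P[:,2],95)-.008]
        r=cv2.minAreaRect((T[:,:2]*1e3).astype(np.float32));print("bluetop",np.round(r[0],1),np.round(r[1],1),ang(r).round(1),T.mean(0).round(4),len(T), "px",u.min(),u.max(),v.min(),v.max())
meas(sys.argv[1])
E
python3 legm.py w4; python3 -c "
import cv2
a=cv2.imread('pics/w4.png')
cv2.imwrite('pics/w4z.png',cv2.resize(a[60:210,290:420],None,fx=4,fy=4,interpolation=cv2.INTER_CUBIC))"
```

```text
rim [ 507.8 -106.9] [47.  52.9] long ang 97.91 z 0.0556 1498
fin top [ 622.2 -123.8] [36.3 14.2] ang 21.94 z 0.1293 1481
pointer n 201 min-x end [ 0.4689 -0.1725  0.0478] z 0.0478 px 311 383 96 105
arm [ 571.  -147.1] [140.6  25.6] 19.04
blue n 245 z pct [0.0163 0.0181 0.042 ]
bluetop [ 450.3 -107.8] [14.1  2.4] 8.0 [ 0.4506 -0.1079  0.0401] 64 px 377 399 170 184
```

View pics/w4z.png

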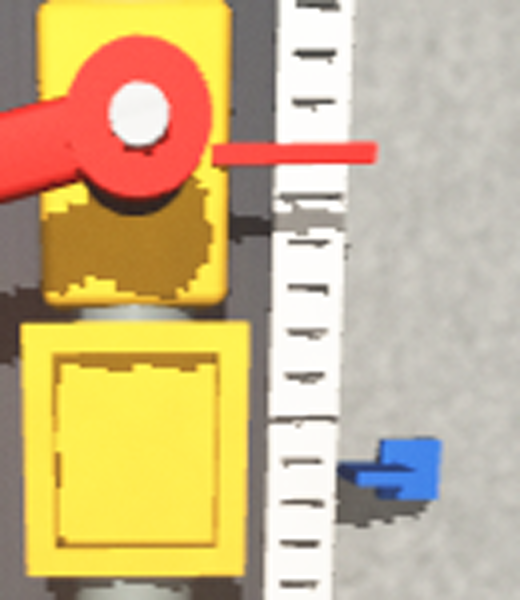

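```bash
python3 -c "
from plan import *
plan([.508,-.1075,.085],187.9,n=5)"
```

```text
1 rot [0.0, 0.0, -0.001] slide [0.0094, 0.001, 0.024]
2 rot [0.0, 0.0, -0.002] slide [0.0094, 0.0011, 0.024]
3 rot [0.0, 0.0, -0.001] slide [0.0094, 0.0011, 0.024]
4 rot [0.001, 0.0, -0.002] slide [0.0095, 0.0011, 0.0241]
5 rot [0.0, 0.001, -0.001] slide [0.0094, 0.0011, 0.024]
end [ 0.508  -0.1075  0.085 ] phi -172.1
```

Request:
send_rows([
  {"rotation":[0,0,-0.002],"slide":[0.0095,0.001,0.02],"fingers":0},
  {"rotation":[0,0,-0.002],"slide":[0.0095,0.001,0.03],"fingers":0},
  {"rotation":[0,0,-0.002],"slide":[0.0095,0.001,0.03],"fingers":0},
  {"rotation":[0,0,-0.001],"slide":[0.0095,0.001,0.025],"fingers":0},
  {"rotation":[0,0,-0.001],"slide":[0.0095,0.001,0.015],"fingers":0},
  {"rotation":[0,0,0],"slide":[0,0,0],"fingers":0},
  {"rotation":[0,0,0],"slide":[0,0,0],"fingers":0},
  {"rotation":[0,0,0],"slide":[0,0,0],"fingers":0},
])

```text
t: 6.75
eef_pos: [0.5098, -0.1084, 0.0869]
ee_rot: [[0.138, -0.99, 0.002], [-0.99, -0.138, -0.0], [0.001, -0.002, -1.0]]
wrist_force: [-0.6, 0.4, -0.6]
grip_width: 0.013
```

```bash
python3 shot.py w5;python3 legm.py w5; python3 -c "
from shot import *
plan([.508,-.1075,.085],187.9,n=1)
c,s=get('w5');m=masks(c['img'])['orange'];P,u,v=cloud(c,m,s)
T=P[(P[:,2]>.086)];r=cv2.minAreaRect((T[:,:2]*1e3).astype(np.float32));print('rib',r)
import cv2
a=cv2.imread('pics/w5.png')
cv2.imwrite('pics/w5z.png',cv2.resize(a[180:400,220:420],None,fx=2.5,fy=2.5,interpolation=cv2.INTER_CUBIC))"
```

```text
t 6.75 p [ 0.5098 -0.1084  0.0869] phi -172.06 q [ -20.8   17.2  -19.6   53.1    0.  -118.8] F [-0.6  0.4 -0.6] w 0.012979739401900385
rim [ 509.1 -116. ] [47.3 35.4] long ang 8.09 z 0.0557 2104
fin top [ 610.9 -128.6] [14.4 13.8] ang 21.5 z 0.1279 1947
pointer n 441 min-x end [ 0.4688 -0.1726  0.0479] z 0.0478 px 355 415 161 168
arm [ 564.9 -144. ] [133.3  25.5] 24.37
blue n 669 z pct [0.0164 0.0208 0.042 ]
bluetop [ 450.5 -107.5] [14.2  3.7] 6.9 [ 0.4505 -0.108   0.04  ] 215 px 400 431 255 282
1 rot [-0.002, -0.001, 0.001] slide [-0.0013, 0.0017, 0.002]
end [ 0.508  -0.1075  0.085 ] phi -172.12
rib ((513.403564453125, -135.15249633789062), (29.524944305419922, 87.86357879638672), 3.358192205429077)
```

View pics/w5z.png

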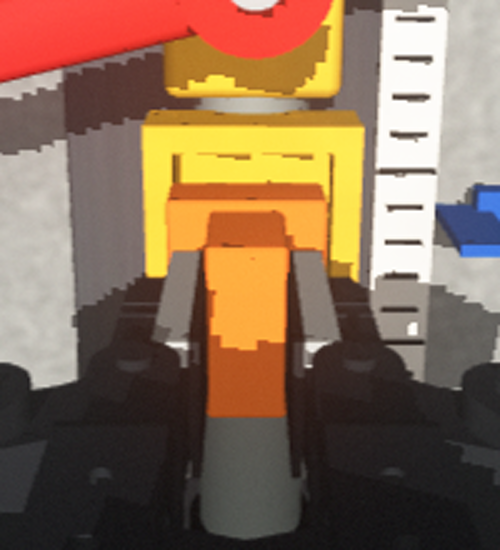

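The pad is over the pocket, standing slightly to the left and a little ahead. I work out the pad's offset in this same view.

```bash
python3 -c "
from shot import *
c,s=get('w5');m=masks(c['img'])['orange'];P,u,v=cloud(c,m,s);Q=(P-s['eef_pos'])@s['ee_rot']
T=Q[(Q[:,2]<-.011)&(Q[:,2]>-.017)&(abs(Q[:,1])<.01)];print('top',len(T),np.percentile(T,[1,50,99],axis=0).round(4).tolist())
T=Q[(Q[:,2]<.008)&(Q[:,2]>.001)&(abs(Q[:,1])<.02)];print('base',len(T),np.percentile(T,[1,50,99],axis=0).round(4).tolist())
print('pocket in tool',(np.array([.5079,-.1072,.056])-s['eef_pos'])@s['ee_rot'])
"
```

```text
top 1166 [[-0.0164, -0.0064, -0.0151], [-0.0073, 0.0002, -0.0137], [0.0153, 0.0071, -0.0115]]
base 382 [[0.0047, -0.0144, 0.0013], [0.0166, 0.0011, 0.0048], [0.0175, 0.0152, 0.008]]
pocket in tool [-0.00148652  0.00175617  0.0309209 ]
```

Request:
send_rows([
  {"rotation":[0,0,0],"slide":[-0.001,0.0015,0.004],"fingers":0},
  {"rotation":[0,0,0],"slide":[0,0,0.006],"fingers":0},
  {"rotation":[0,0,0],"slide":[0,0,0],"fingers":0},
  {"rotation":[0,0,0],"slide":[0,0,0],"fingers":0},
  {"rotation":[0,0,0],"slide":[0,0,0],"fingers":0},
])

```text
t: 7.3
eef_pos: [0.5074, -0.1082, 0.0758]
ee_rot: [[0.137, -0.991, 0.0], [-0.991, -0.137, 0.0], [-0.0, -0.0, -1.0]]
wrist_force: [0.4, 0.1, -0.1]
grip_width: 0.0132
```

```bash
python3 -c "
from shot import *
s=read_state();print('pocket in tool',(np.array([.5079,-.1072,.056])-s['eef_pos'])@s['ee_rot'],s['eef_pos'],s['wrist_force'])
plan([.508,-.1075,.085],187.9,n=1)
"
```

```text
pocket in tool [-0.00096067 -0.00068282  0.01980391] [ 0.5073537  -0.10824778  0.07580373] [ 0.35745978  0.05457611 -0.05985186]
1 rot [-0.0, 0.0, -0.001] slide [-0.0007, -0.0007, -0.0092]
end [ 0.508  -0.1075  0.085 ] phi -172.08
```

Request:
send_rows([
  {"rotation":[0,0,0],"slide":[-0.0005,-0.001,0.004],"fingers":0},
  {"rotation":[0,0,0],"slide":[0,0,0.005],"fingers":0},
  {"rotation":[0,0,0],"slide":[0,0,0.0035],"fingers":0},
  {"rotation":[0,0,0],"slide":[0,0,0],"fingers":0},
  {"rotation":[0,0,0],"slide":[0,0,0],"fingers":0},
])

```text
t: 7.8
eef_pos: [0.5081, -0.1075, 0.063]
ee_rot: [[0.137, -0.991, -0.0], [-0.991, -0.137, 0.0], [-0.0, 0.0, -1.0]]
wrist_force: [-0.4, -0.4, -0.5]
grip_width: 0.0131
```

Request:
send_rows([
  {"rotation":[0,0,0],"slide":[0,0,0.0005],"fingers":0},
  {"rotation":[0,0,0],"slide":[0,0,0],"fingers":0.25},
  {"rotation":[0,0,0],"slide":[0,0,0],"fingers":0.45},
  {"rotation":[0,0,0],"slide":[0,0,0],"fingers":0.45},
  {"rotation":[0,0,0],"slide":[0,0,0],"fingers":0.45},
  {"rotation":[0,0,0],"slide":[0,0,0],"fingers":0.45},
])

```text
t: 8.4
eef_pos: [0.5083, -0.1076, 0.0628]
ee_rot: [[0.137, -0.991, 0.0], [-0.991, -0.137, 0.0], [-0.0, -0.0, -1.0]]
wrist_force: [0.2, 0.5, -0.1]
grip_width: 0.0381
```

Request:
send_rows([
  {"rotation":[0,0,0],"slide":[0,0,-0.01],"fingers":0.45},
  {"rotation":[0,0,0],"slide":[0,0,-0.025],"fingers":0.45},
  {"rotation":[0,0,0],"slide":[0,0,-0.035],"fingers":0.45},
  {"rotation":[0,0,0],"slide":[0,0,-0.035],"fingers":0.45},
  {"rotation":[0,0,0],"slide":[0,0,-0.025],"fingers":0.45},
  {"rotation":[0,0,0],"slide":[0,0,0],"fingers":0.45},
  {"rotation":[0,0,0],"slide":[0,0,0],"fingers":0.45},
])

```text
t: 9.1
eef_pos: [0.5086, -0.1078, 0.1937]
ee_rot: [[0.137, -0.991, 0.002], [-0.991, -0.137, -0.001], [0.001, -0.002, -1.0]]
wrist_force: [0.5, 0.6, -0.8]
grip_width: 0.0383
```

```bash
python3 shot.py w6;python3 legm.py w6;python3 padm.py w6
```

```text
t 9.1 p [ 0.5086 -0.1078  0.1937] phi -172.13 q [ -20.8   12.6   -9.8   67.5    0.  -118.7] F [ 0.5  0.6 -0.8] w 0.03833485073835395
rim [ 507.7 -106.8] [46.9 53.5] long ang 97.57 z 0.0556 1442
fin top [ 622.1 -124.1] [36.5 13.6] ang 21.52 z 0.1293 1317
pointer n 176 min-x end [ 0.4691 -0.1725  0.0478] z 0.0477 px 339 378 156 160
arm [ 555.7 -147.7] [112.   24.9] 24.8
blue n 218 z pct [0.0167 0.0182 0.0425]
bluetop [ 450.3 -107.7] [14.2  2.7] 9.8 [ 0.4499 -0.1079  0.0409] 59 px 374 394 221 235
z pct [0.0573 0.0583 0.066  0.0718 0.0756]
rib rect(mm) ((509.0339050292969, -122.25695037841797), (4.95663595199585, 13.663681983947754), 75.83901977539062) ztop 0.0746 34
[[501.79998779296875, -123.0], [515.0999755859375, -126.30000305175781], [516.2999877929688, -121.5], [503.0, -118.19999694824219]]
mould ((0.0, 0.0), (0.0, 0.0), 0.0) z nan
  return _methods._mean(a, axis=axis, dtype=dtype,
  ret = ret.dtype.type(ret / rcount)
```

View pics/w6.png

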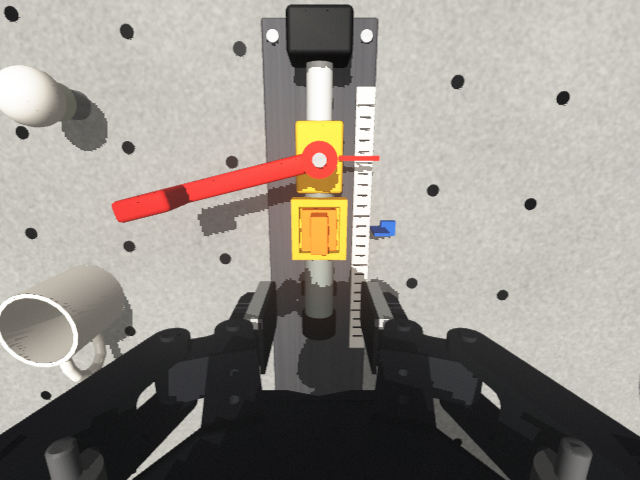

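The pad is seated at (319,230): base top at z 0.058 and rib top at 0.0756, both matching the seated heights. Next is the fin.

```bash
python3 -c "
from plan import *
plan([.6222,-.124,.165],111.6,n=10)"
```

```text
1 rot [0.0, 0.0, 0.133] slide [0.0032, -0.0111, 0.0028]
2 rot [0.0, 0.0, 0.133] slide [0.0017, -0.0114, 0.0028]
3 rot [0.0, 0.0, 0.133] slide [0.0002, -0.0115, 0.0027]
4 rot [0.0, 0.0, 0.133] slide [-0.0014, -0.0115, 0.0028]
5 rot [0.0, 0.0, 0.133] slide [-0.0029, -0.0112, 0.0027]
6 rot [0.0, 0.0, 0.133] slide [-0.0043, -0.0107, 0.0028]
7 rot [0.0, -0.0, 0.133] slide [-0.0057, -0.01, 0.0027]
8 rot [0.0, -0.0, 0.133] slide [-0.007, -0.0092, 0.0028]
9 rot [0.0, -0.0, 0.134] slide [-0.0081, -0.0082, 0.0027]
10 rot [0.0, -0.0, 0.133] slide [-0.0092, -0.007, 0.0028]
end [ 0.6222 -0.124   0.165 ] phi 111.61
```

Request:
send_rows([
  {"rotation":[0,0,0.133],"slide":[0.003,-0.011,0.003],"fingers":0.6},
  {"rotation":[0,0,0.133],"slide":[0.002,-0.0115,0.003],"fingers":0.6},
  {"rotation":[0,0,0.133],"slide":[0,-0.0115,0.003],"fingers":0.6},
  {"rotation":[0,0,0.133],"slide":[-0.0015,-0.0115,0.003],"fingers":0.6},
  {"rotation":[0,0,0.133],"slide":[-0.003,-0.011,0.003],"fingers":0.6},
  {"rotation":[0,0,0.133],"slide":[-0.0045,-0.0105,0.003],"fingers":0.6},
  {"rotation":[0,0,0.133],"slide":[-0.0055,-0.01,0.003],"fingers":0.6},
  {"rotation":[0,0,0.133],"slide":[-0.007,-0.009,0.003],"fingers":0.6},
])

```text
t: 9.95
eef_pos: [0.5985, -0.1199, 0.1667]
ee_rot: [[-0.803, -0.596, -0.003], [-0.596, 0.803, 0.001], [0.002, 0.003, -1.0]]
wrist_force: [-0.3, 0.2, -0.2]
grip_width: 0.0515
```

Request:
send_rows([
  {"rotation":[0,0,0.133],"slide":[-0.008,-0.008,0.003],"fingers":0.6},
  {"rotation":[0,0,0.133],"slide":[-0.009,-0.007,0.002],"fingers":0.6},
  {"rotation":[0,0,0],"slide":[0,0,0],"fingers":0.6},
  {"rotation":[0,0,0],"slide":[0,0,0],"fingers":0.6},
  {"rotation":[0,0,0],"slide":[0,0,0],"fingers":0.6},
])

```text
t: 10.45
eef_pos: [0.6208, -0.1232, 0.1632]
ee_rot: [[-0.929, -0.371, -0.002], [-0.371, 0.929, 0.001], [0.001, 0.001, -1.0]]
wrist_force: [0.4, -0.4, 0.6]
grip_width: 0.0512
```

```bash
python3 shot.py w7;python3 legm.py w7; python3 -c "
from plan import *
plan([.6222,-.124,.097],111.6,n=4)"
```

```text
t 10.45 p [ 0.6208 -0.1232  0.1632] phi 111.8 q [-18.5  25.9   4.8  69.    0.  -40.3] F [ 0.4 -0.4  0.6] w 0.05124170010348683
rim [ 508.2 -106.4] [46.8 53.3] long ang 97.77 z 0.0557 2443
fin top [ 622.5 -123.8] [35.8 13. ] ang 22.59 z 0.1295 1416
pointer n 204 min-x end [ 0.4688 -0.1727  0.0478] z 0.0477 px 323 335 1 42
arm [ 556.5 -150.4] [112.6  24.7] 20.99
blue n 560 z pct [0.014  0.0189 0.0423]
bluetop [ 450.5 -107.1] [14.9  3.5] 7.2 [ 0.4512 -0.1075  0.0403] 159 px 412 435 5 44
1 rot [0.0, -0.0, 0.001] slide [-0.0002, -0.0003, 0.0166]
2 rot [0.0, -0.0, 0.001] slide [-0.0003, -0.0003, 0.0166]
3 rot [0.0, -0.0, 0.0] slide [-0.0002, -0.0003, 0.0167]
4 rot [0.001, -0.001, 0.001] slide [-0.0003, -0.0003, 0.0166]
end [ 0.6222 -0.124   0.097 ] phi 111.6
```

View pics/w7.png

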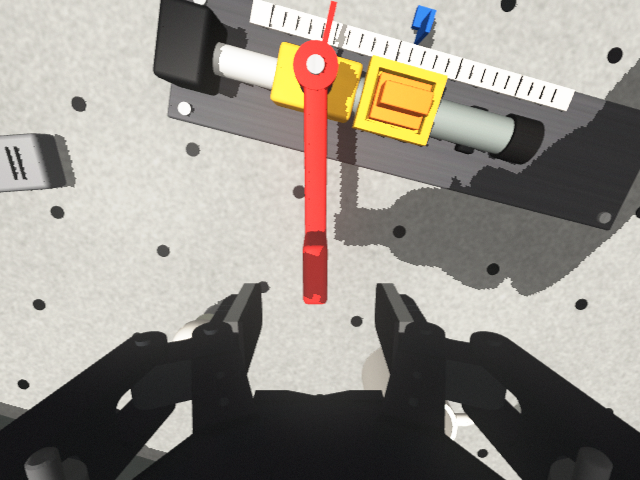

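The lever is aligned between the open jaws at (315,270), the pad sits squarely in the pocket at (403,97), and the pointer and mark are at the top of the image.

```bash
python3 -c "
from shot import *
c,s=get('w7');m=masks(c['img'])['orange'];P,u,v=cloud(c,m,s)
T=P[(P[:,2]>.07)&(np.linalg.norm(P[:,:2]-[.508,-.107],axis=1)<.03)];r=cv2.minAreaRect((T[:,:2]*1e3).astype(np.float32));print('rib',r,np.percentile(T[:,2],[5,50,95]))"
```

```text
rib ((508.2153625488281, -106.56573486328125), (14.194458961486816, 32.16939163208008), 7.362349033355713) [0.07031742 0.07366801 0.07559438]
```

Request:
send_rows([
  {"rotation":[0,0,0],"slide":[0,0,0.02],"fingers":0.6},
  {"rotation":[0,0,0],"slide":[-0.0005,-0.0005,0.025],"fingers":0.6},
  {"rotation":[0,0,0],"slide":[-0.0005,-0.0005,0.018],"fingers":0.6},
  {"rotation":[0,0,0],"slide":[0,0,0],"fingers":0.6},
  {"rotation":[0,0,0],"slide":[0,0,0],"fingers":0.6},
  {"rotation":[0,0,0],"slide":[0,0,0],"fingers":0.6},
])

```text
t: 11.1
eef_pos: [0.6237, -0.1243, 0.1023]
ee_rot: [[-0.929, -0.37, 0.002], [-0.37, 0.929, -0.001], [-0.002, -0.001, -1.0]]
wrist_force: [0.3, 1.3, -0.2]
grip_width: 0.051
```

```bash
python3 -c "
from plan import *
plan([.6223,-.1239,.097],111.6,n=1)"
```

```text
1 rot [-0.001, 0.002, 0.002] slide [0.0011, 0.0009, 0.0053]
end [ 0.6223 -0.1239  0.097 ] phi 111.57
```

Request:
send_rows([
  {"rotation":[0,0,0],"slide":[0.001,0.0005,0.004],"fingers":0.6},
  {"rotation":[0,0,0],"slide":[0,0,0],"fingers":0.6},
  {"rotation":[0,0,0],"slide":[0,0,0],"fingers":0.1},
  {"rotation":[0,0,0],"slide":[0,0,0],"fingers":0},
  {"rotation":[0,0,0],"slide":[0,0,0],"fingers":0},
  {"rotation":[0,0,0],"slide":[0,0,0],"fingers":0},
  {"rotation":[0,0,0],"slide":[0,0,0],"fingers":0},
], force=60)

```text
t: 11.8
eef_pos: [0.6221, -0.1241, 0.0971]
ee_rot: [[-0.929, -0.369, 0.001], [-0.369, 0.929, -0.0], [-0.0, -0.0, -1.0]]
wrist_force: [-0.8, -0.6, 2.1]
grip_width: 0.0133
```

```bash
python3 shot.py w8;python3 legm.py w8;  python3 -c "
from plan import *
s=read_state();p=np.array(s['eef_pos']);u=np.array([-.1357,.9907,0]);plan(p+u*.0666,np.degrees(np.arctan2(s['ee_rot'][1][1],s['ee_rot'][0][1])),n=7)"
```

```text
t 11.8 p [ 0.6221 -0.1241  0.0971] phi 111.68 q [-18.5  28.2  -1.2  60.6  -0.  -40.2] F [-0.8 -0.6  2.1] w 0.013280623479803954
rim [ 507.9 -106.5] [47.6 53.6] long ang 97.78 z 0.0556 4736
fin top [ 622.4 -123.5] [36.4 14.2] ang 21.7 z 0.1294 3298
pointer n 1 min-x end [ 0.5265 -0.1718  0.0534] z 0.0534 px 299 299 67 67
arm [ 560.4 -147.9] [110.4  25.6] 22.11
blue n 64 z pct [0.0128 0.0176 0.0233]
bluetop [ 457.  -107.1] [3.7 2.5] 46.9 [ 0.4574 -0.1066  0.0197] 48 px 447 459 0 7
1 rot [-0.0, 0.0, 0.0] slide [-0.0023, 0.0092, -0.0]
2 rot [-0.0, 0.0, 0.0] slide [-0.0023, 0.0092, -0.0]
3 rot [-0.0, 0.0, 0.0] slide [-0.0023, 0.0093, -0.0]
4 rot [-0.0, 0.0, 0.0] slide [-0.0023, 0.0092, -0.0]
5 rot [-0.0, 0.0, 0.0] slide [-0.0023, 0.0093, -0.0]
6 rot [-0.0, 0.0, 0.0] slide [-0.0022, 0.0092, -0.0]
7 rot [-0.0, 0.0, 0.0] slide [-0.0023, 0.0093, -0.0]
end [ 0.613  -0.0581  0.0971] phi 111.68
```

Request:
send_rows([
  {"rotation":[0,0,0],"slide":[-0.001,0.004,0],"fingers":0},
  {"rotation":[0,0,0],"slide":[-0.002,0.009,0],"fingers":0},
  {"rotation":[0,0,0],"slide":[-0.0025,0.01,0],"fingers":0},
  {"rotation":[0,0,0],"slide":[-0.0025,0.01,0],"fingers":0},
  {"rotation":[0,0,0],"slide":[-0.0025,0.01,0],"fingers":0},
  {"rotation":[0,0,0],"slide":[-0.0025,0.01,0],"fingers":0},
  {"rotation":[0,0,0],"slide":[-0.002,0.008,0],"fingers":0},
  {"rotation":[0,0,0],"slide":[-0.001,0.0035,0],"fingers":0},
])

```text
t: 12.65
eef_pos: [0.6129, -0.0569, 0.097]
ee_rot: [[-0.929, -0.37, 0.0], [-0.37, 0.929, 0.0], [-0.0, -0.0, -1.0]]
wrist_force: [0.2, -3.1, 4.5]
grip_width: 0.0133
```

Request:
send_rows([
  {"rotation":[0,0,0],"slide":[0,0,0],"fingers":0},
  {"rotation":[0,0,0],"slide":[0,0,0],"fingers":0},
  {"rotation":[0,0,0],"slide":[0,0,0],"fingers":0},
])

```text
t: 12.95
eef_pos: [0.6131, -0.0583, 0.097]
ee_rot: [[-0.929, -0.369, 0.0], [-0.369, 0.929, 0.0], [-0.0, -0.0, -1.0]]
wrist_force: [0.9, -1.3, 4.4]
grip_width: 0.0129
```

```bash
python3 shot.py w9;python3 legm.py w9; python3 -c "
from station import *
from h import *
for n in('top','scene'):
    c=capture(n);cv2.imwrite(f'pics/{n}9.png',c['img']);np.savez(n+'9.npz',**c);M=masks(c['img'])
    P,u,v=cloud(c,M['red']);k=(P[:,2]>.04)&(P[:,2]<.056)&(P[:,0]<.52)&(P[:,1]<.1);print(n,'ptr',P[k].mean(0) if k.any() else None,k.sum())
    P,u,v=cloud(c,M['yellow']);k=(P[:,2]>.0525)&(P[:,2]<.06)&(P[:,1]<.1);print('yel',np.median(P[k],0),k.sum())
    P,u,v=cloud(c,M['blue']);k=(np.linalg.norm(P[:,:2]-[.45,-.108],axis=1)<.03);print('blue',P[k].mean(0),k.sum())
a=cv2.imread('pics/top9.png');b=cv2.imread('pics/scene9.png')
cv2.imwrite('pics/z9.png',np.hstack([cv2.resize(a[180:300,330:450],(380,380),interpolation=2),cv2.resize(b[150:270,260:380],(380,380),interpolation=2)]))"
```

```text
t 12.95 p [ 0.6131 -0.0583  0.097 ] phi 111.66 q [-12.9  26.3  -4.3  59.4   0.  -34.6] F [ 0.9 -1.3  4.4] w 0.012890939448151645
rim [498.8 -40.6] [47.6 53.9] long ang 97.69 z 0.0556 4752
fin top [613.3 -57.7] [36.2 14.2] ang 21.95 z 0.1294 3286
pointer n 4 min-x end [ 0.4902 -0.124   0.0427] z 0.0465 px 286 300 2 92
arm [551.3 -82. ] [110.1  25.3] 22.4
top ptr None 0
yel [nan nan nan] 0
blue [nan nan nan] 0
scene ptr [ 0.4648815  -0.10672424  0.04437126] 2
yel [ 0.50896257 -0.03030728  0.05479936] 89
blue [ 0.4455874  -0.10741197  0.02063381] 35
  return _methods._mean(a, axis=axis, dtype=dtype,
  ret = um.true_divide(
<string>:8: RuntimeWarning: Mean of empty slice.
```

View pics/z9.png

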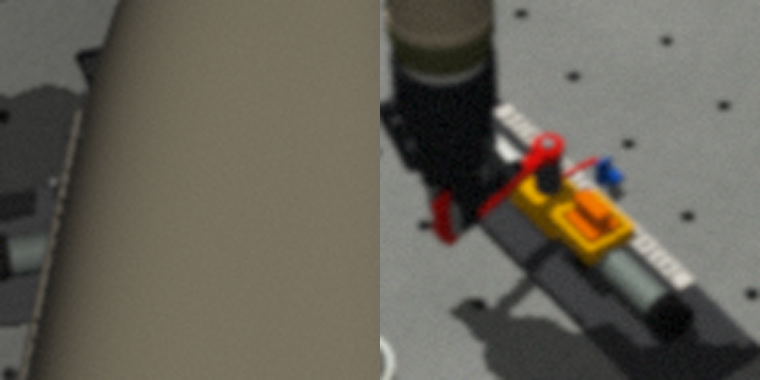

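View pics/w9.png

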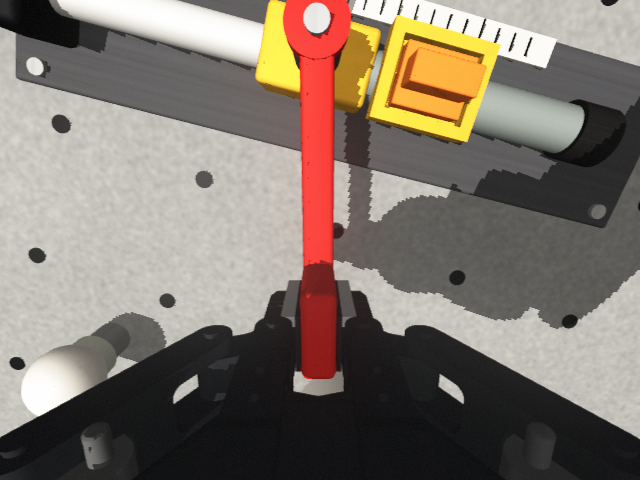

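The leg moved 66.5 mm by the shift of the rim, against 66.6 mm wanted. The scene view shows the pointer tip at the blue plate, crop pixel (600,162). Now the arc, in stages.

Request:
send_rows([
  {"rotation":[0,0,-0.03],"slide":[0,0.0034,0],"fingers":0},
  {"rotation":[0,0,-0.06],"slide":[0.0002,0.0069,0],"fingers":0},
  {"rotation":[0,0,-0.06],"slide":[0.0002,0.0069,0],"fingers":0},
  {"rotation":[0,0,-0.06],"slide":[0.0002,0.0069,0],"fingers":0},
  {"rotation":[0,0,-0.06],"slide":[0.0002,0.0069,0],"fingers":0},
  {"rotation":[0,0,-0.03],"slide":[0,0.0034,0],"fingers":0},
  {"rotation":[0,0,0],"slide":[0,0,0],"fingers":0},
  {"rotation":[0,0,0],"slide":[0,0,0],"fingers":0},
])

```text
t: 13.9
eef_pos: [0.5957, -0.0286, 0.097]
ee_rot: [[-0.779, -0.627, -0.0], [-0.627, 0.779, 0.0], [-0.0, 0.0, -1.0]]
wrist_force: [-0.8, -0.9, 6.8]
grip_width: 0.0133
```

```bash
cat > chk.py <<'E'
import sys
from legm import *
n=sys.argv[2];shot(n);meas(n)
s=read_state();p=np.array(s["eef_pos"]);u=np.array([-.1357,.9907]);d=p[:2]-[.5066,-.1003];print("R",np.linalg.norm(d).round(4),"ang",np.degrees(np.arctan2(d[1],d[0])).round(2))
E
sed -i 's/^meas(sys.argv\[1\])/if __name__=="__main__": meas(sys.argv[1])/' legm.py
python3 chk.py x w10
```

```text
t 13.9 p [ 0.5957 -0.0286  0.097 ] phi 128.82 q [-10.5  24.3  -7.4  58.3   0.  -49.3] F [-0.8 -0.9  6.8] w 0.013320630684381907
rim [498.9 -40.5] [47.4 53.4] long ang 97.85 z 0.0556 4392
fin top [595.9 -28. ] [36.2 14.2] ang 38.84 z 0.1294 3324
pointer n 15 min-x end [ 0.4794 -0.1025  0.0478] z 0.048 px 299 350 0 69
arm [542.2 -68.2] [110.   25.6] 42.13
R 0.1143 ang 38.8
```

Request:
send_rows([
  {"rotation":[0,0,-0.04],"slide":[0.0001,0.0046,0],"fingers":0},
  {"rotation":[0,0,-0.08],"slide":[0.0004,0.0092,0],"fingers":0},
  {"rotation":[0,0,-0.08],"slide":[0.0004,0.0092,0],"fingers":0},
  {"rotation":[0,0,-0.08],"slide":[0.0004,0.0092,0],"fingers":0},
  {"rotation":[0,0,-0.08],"slide":[0.0004,0.0092,0],"fingers":0},
  {"rotation":[0,0,-0.08],"slide":[0.0004,0.0092,0],"fingers":0},
  {"rotation":[0,0,-0.04],"slide":[0.0001,0.0046,0],"fingers":0},
  {"rotation":[0,0,0],"slide":[0,0,0],"fingers":0},
])

```text
t: 14.75
eef_pos: [0.5522, 0.0046, 0.097]
ee_rot: [[-0.401, -0.916, 0.001], [-0.916, 0.401, 0.0], [-0.0, -0.0, -1.0]]
wrist_force: [0.8, -1.8, 4.5]
grip_width: 0.013
```

```bash
python3 chk.py x w11
```

```text
t 14.75 p [0.5522 0.0046 0.097 ] phi 156.34 q [ -7.9  19.8 -14.2  55.9   0.  -74.2] F [ 0.8 -1.8  4.5] w 0.01302067523350687
rim [498.9 -40. ] [46.9 53.1] long ang 97.84 z 0.0557 3389
fin top [552.1   5.5] [36.1 14.3] ang 67.02 z 0.1294 3327
pointer n 495 min-x end [ 0.4613 -0.1045  0.0476] z 0.0477 px 299 402 0 69
arm [526.3 -55.6] [110.2  25.5] 66.12
blue n 582 z pct [0.0142 0.0182 0.0358]
bluetop [ 452.3 -106.4] [11.4  2.5] 7.4 [ 0.4543 -0.1054  0.0335] 104 px 389 432 0 21
R 0.1144 ang 66.42
```

Request:
send_rows([
  {"rotation":[0,0,-0.04],"slide":[0.0001,0.0046,0],"fingers":0},
  {"rotation":[0,0,-0.08],"slide":[0.0004,0.0092,0],"fingers":0},
  {"rotation":[0,0,-0.08],"slide":[0.0004,0.0092,0],"fingers":0},
  {"rotation":[0,0,-0.08],"slide":[0.0004,0.0092,0],"fingers":0},
  {"rotation":[0,0,-0.08],"slide":[0.0004,0.0092,0],"fingers":0},
  {"rotation":[0,0,-0.08],"slide":[0.0004,0.0092,0],"fingers":0},
  {"rotation":[0,0,-0.06],"slide":[0.0002,0.0069,0],"fingers":0},
  {"rotation":[0,0,-0.04],"slide":[0.0001,0.0046,0],"fingers":0},
])

```text
t: 15.6
eef_pos: [0.4923, 0.0129, 0.097]
ee_rot: [[0.127, -0.992, 0.002], [-0.992, -0.127, 0.0], [0.0, -0.002, -1.0]]
wrist_force: [3.9, -1.0, 3.0]
grip_width: 0.0131
```

Request:
send_rows([
  {"rotation":[0,0,0],"slide":[0,0,0],"fingers":0},
  {"rotation":[0,0,0],"slide":[0,0,0],"fingers":0},
  {"rotation":[0,0,0],"slide":[0,0,0],"fingers":0},
])

```text
t: 15.9
eef_pos: [0.492, 0.013, 0.097]
ee_rot: [[0.126, -0.992, 0.001], [-0.992, -0.126, -0.0], [0.0, -0.001, -1.0]]
wrist_force: [3.5, -1.9, 4.8]
grip_width: 0.0133
```

```bash
python3 chk.py x w12
```

```text
t 15.9 p [0.492 0.013 0.097] phi -172.77 q [  -7.8   13.7  -22.8   53.4   -0.  -105.1] F [ 3.5 -1.9  4.8] w 0.013346975610184563
rim [482.8 -42.2] [14.9 52.9] long ang 97.97 z 0.0557 1548
fin top [491.6  13.9] [14.1 36.1] ang 98.35 z 0.1294 3306
pointer n 598 min-x end [ 0.4597 -0.1055  0.0476] z 0.0477 px 300 413 48 260
arm [500.3 -52.2] [ 24.9 110. ] 98.28
blue n 875 z pct [0.0149 0.019  0.042 ]
bluetop [ 450.5 -107.1] [14.4  3.5] 8.8 [ 0.4503 -0.1068  0.0401] 247 px 399 440 52 79
R 0.1143 ang 97.33
```

View pics/w12.png

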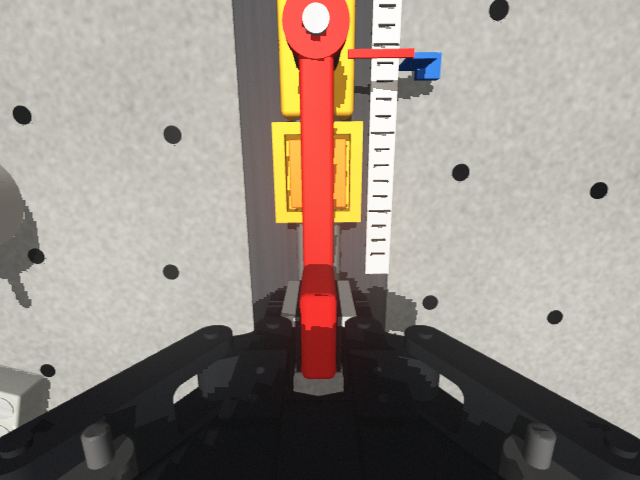

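The lever lies at 98.3° over the pad, against a leg axis of 97.8°, so it is closed. The pointer tip (412,53) is level with the blue line plate, about 0 mm off along the leg. The pad is still centred in the pocket. I hand in now.

```bash
python3 -c "
from station import *
s=read_state();print(s['t'],s['qd'].round(2),s['grip_width'],s['wrist_force'].round(1))
print(close_job())"
```

```text
15.95 [ 0.04 -0.02  0.13 -0.04 -0.07 -0.03] 0.01267764946045737 [ 2.1 -1.9  4.6]
the job is handed in; nothing more can be done
None
```

I carried out the whole task and handed it in at about 16 s, but no verdict was reported. The pad is seated in the pocket and released. The leg is drawn to the mark and the lever is closed. The gripper still holds the fin at 60 N.

- **Pad:** its centre was about 0.3 mm from the pocket centre. The base top was at 58 mm and the rib top at about 75.6 mm, which match the seated heights. With the lever closed I could check it only by eye; it still looked centred.
- **Leg:** it was drawn out 66.5 mm with the lever open, against 66.6 mm measured to the mark. At the end the pointer was about 0 mm off the mark along the leg, within the roughly 2 mm camera accuracy.
- **Lever:** the fin and arm measured 98.3°, against 97.8° for the leg axis. The 0.5° difference is within measuring error, so I take it as closed against the stop.
- **At hand-in:** the arm was at rest, with about 13 mm between the fingers on the 14 mm fin.
- **Not checked:** the arm blocked the top camera once the leg was drawn. The final pointer check rests on the wrist camera, with the scene camera agreeing while the lever was open. I did not re-measure the other objects; the arm did not appear to touch any of them.

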